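Take the indexing head back to its stop

TASK

Throw the ratchet pawl of the bench indexing head right back out of the teeth so that it stays there, then turn the wheel backward by its crank until the crank arm rests against the rubber-ended stop post. Bring it up firmly enough to feel it seat but gently, never force the wheel against the lowered pawl, and let go with the arm still on the stop; leave the things lying around as they are.

Things in the scene. Friction and masses are not known exactly. Their poses are not given: they have to be found in the camera images.
- indexer: bench indexing head, bolted down: base plate 170 x 150 x 12 mm. Origin: on the table under its centre; own z up, own x level along the spindle (120 mm above the table) towards the crank, own y level across. The wheel (10 saw teeth, 108 mm over the tips, 16 mm thick) turns at x = 0, the crank arm at x = 60 mm; bearing block (to z = 150 mm) and pawl bracket (to z = 198 mm) lie at x under -14 mm
- index_wheel (a joint): turn of wheel and crank, rad. 0: a tooth bears on the lowered pawl, crank arm 0.80 rad from upright towards the head's own -y; grows backward (handle up, over the top and down towards own +y; arm upright at 0.80). Starts a little below 0. About 2.5 N across the crank's end turns it; it stays where it is left
- pawl (a joint): swing of the pawl, rad: 0 lowered between the teeth (this blocks backward turning), upright at about 1.92, thrown back on its end stop at 2.65. From below 1.92 it falls shut by its own weight (about 1 N), from above it falls on to its end stop. Loose hinge, about 100 g
- pawl_pin (a point): middle of the pawl's lifting pin: round, dark steel, 10 mm thick, along the head's own x, standing out from the pawl's side that faces the crank (from x = 7 to 44 mm, this point at 29 mm); it swings at 38 mm radius about point pawl_pivot. Under it there is free room down to the spindle (20 mm thick)
- pawl_pivot (a point): point on the pawl's hinge axis (along the head's own x) in the plane of point pawl_pin, at (29, 54, 186) mm in the head's frame. With the pawl lowered the pin is 36 mm towards own -y and 12.5 mm below it; lifting swings the pin up, over the top and down towards own +y
- wheel_axis (a point): point on the spindle's axis in the plane of the middle of the crank handle; at (95, 0, 120) mm in the head's own frame
- crank_handle (a point): middle of the crank handle: a black round sleeve 18 mm thick, 54 mm long along the head's own x (from x = 68 to 122 mm), that spins freely on its pin at 80 mm radius about the spindle
- crank_root (a point): point on the spindle's axis in the middle of the crank arm's thickness. Own z runs along the arm towards the handle, own y is the arm's side that leads when turned backward. The arm is a flat steel bar 12 mm thick (along the spindle), 16 mm wide (leading face at y = 8 mm), reaching 91 mm out
- stop_post: the stop: upright 12 mm steel rod at the head's own y = 45 mm in the plane of the crank arm, clamped at a height that differs each time. Origin: centre of the upper face of its lock nut (20 mm across). Above it a thin rod with a rubber ball 16 mm across, its centre 22 mm up, but screwed 0 to 6 mm further in or out, unmeasured
- stop_mid (a point): where the centre of the stop's rubber ball would be at its middle setting, on the rod 22 mm above its nut; the ball really sits up to 6 mm higher or lower. Turned right back, the arm's leading face lands on the rubber ball, whose centre is then about 16 mm from the arm's centre line and 42 to 65 mm from the spindle's axis. The hard rubber gives under 1 mm at 25 N; a push on the handle acts up to 2 times stronger on it
- gauge_block: steel block 35 x 30 x 9 mm lying on the head's base plate; origin under its centre; not to be disturbed
- caliper: flat steel caliper 210 mm long, up to 8 mm thick, on the table; origin under its beam's centre; not to be disturbed
- copper_drift: copper rod, 18 mm thick, 150 mm long, lying on the table; origin under its centre; not to be disturbed
- hex_key: dark L-shaped key, 8 mm thick, 100 mm long, on the table; origin under its long leg's centre; not to be disturbed
- screwdriver: screwdriver lying on the bench; not to be disturbed
- wrench: wrench lying on the bench; not to be disturbed
- mould_insert: aluminium block 70 x 50 x 25 mm on the bench; not to be disturbed
- oil_bottle: small clear bottle, 56 mm across, 130 mm high, standing on the bench; not to be disturbed

How it is judged:
By the outcome, as a careful person would: the job done as asked, in the order asked, and still so for the second after the job is handed in, with the robot touching nothing.
It also fails if it takes over 70 s, if anything falls off the work surface, if the arm or the gripper's body presses on something with over 40 N, if the wrist force passes 120 N, or if a joint passes its speed limit or range.

ROBOT

A 7-joint arm with a two-finger parallel gripper is mounted at the origin on the work surface. World frame = base frame: x ahead of the robot, y to its left, z up, the work surface at z = 0. Lengths are in m, angles in rad, forces in N, time in s.
With the tool pointing down it reaches from about 0.4 to 0.9 m from the base axis. Payload 5.5 kg.
Tool frame: the origin (TCP) lies on the centre line of the jaws, within the pads' length; the fingertips stand 22 mm ahead of it and the grasp point (between the pads) lies 3 mm ahead of it; z points along the fingers, x is the direction in which the jaws open and shut, and the axes are right-handed (so a half turn about z gives the same grasp; the last joint's range is limited). The gripper opens to 92 mm and grips with 3 to 60 N. Pads are 19 mm wide; open, the fingers measure 130 mm over their backs; the gripper's body (75 mm by 190 mm) begins 47 mm behind the grasp point.
Start: joints at [1.591, 0.501, -0.427, 1.55, 0.221, 1.138, -0.21], TCP at [0.156, -0.631, 0.21] pointing down, gripper open.
Joint ranges: [-2.88, 2.88], [-0.31, 2.03], [-1.54, 1.56], [0.2, 2.42], [-1.41, 4.55], [0.19, 2.02], [-2.57, 2.57]. Speed limits (rad/s): [2.57, 2.57, 3.14, 3.14, 3.14, 3.14, 3.14].

INTERFACE

Orientations are given as a rotation vector (axis times angle).
In Python, from plant import read_state, capture, arm, spotter gives the robot as it stands.
- The arm moves only by the tool servo_tool, never from a script. Its argument "deltas" is a list of rows, each a list of 7 numbers: the gripper command: -1 is fully open, 1 is shut, values between are in proportion, then the shift along the tool's x, y, z in m, then the turn, a rotation vector about the tool's x, y, z in rad. A call has 1 to 20 rows; each row is the pose to reach, as a shift and turn from the pose commanded when the call began, along the tool's axes at that moment; what a row does not reach only later rows make up. A row lasts 1/8 s, in which the tool goes at most 62.5 mm and 10.7 degrees, less where a joint would pass 70% of its speed; a pose out of reach is approached as far as the arm can. A call with a gripper value outside its range is refused whole. The fingers move at their own pace and stop on an object; "newtons" is the grip in N (left out, the last holds). Time passes only in rows, so rows that repeat a pose let the fingers close. It gives the time, the measured TCP pose, the force and the opening at its end, in the units of the state.
- read_state(): the state, without advancing time (a new reading comes with each control period).
- capture(name): name is "side" or "top"; returns a dict with "pixels" (420x560x3 uint8, red, green, blue), "depth" (420x560 float32, m along the optical axis (not along the pixel's ray), 0 where there is no reading), "mtx" (3x3 intrinsics, pixels), "eye" and "attitude" of the camera in the world. Camera axes: x right, y down, z forward; pixel columns grow to the right and rows downward; lengths in m; the calibration is good to about 2 mm. A picture is of the moment at which its call begins.
- arm.finish_job(): hands the job in, once; it reports no verdict.
Trained networks look in a picture, given as the dict that the camera call returned (one of the last four; its "shot" number tells which), for a name from the list of things; names that differ only in an ending like _2 or _b are one class to them, and where a whole thing is asked for, a point or a joint stands for the part that bears it (a point fixed in the world has none). Each returns a list of dicts, best first, with "confidence" (0 to 1); they miss things now and then, are a little off and sometimes report something else, mostly with a low value. They report only what shows in the picture. A call takes as long as a camera call.
- spotter.search_frame(picture, label): "centre" ([x, y, z] in m, in the coordinates of the camera as it stood for that picture, good to about 4 mm: the middle of the surface that is visible of it).
- spotter.masks_of(picture, label): "mask" (420x560 bool, what is visible of it).
The state is a dict: "clock": time; "q": joint angles; "qd": joint speeds; "effort": joint torques, N m; "position": TCP position; "eef_rot": TCP orientation; "force": force on the tool from outside, world axes, zero at the start; "torque": the same for the moment, N m; "width": finger opening in m.
Only numpy, scipy, OpenCV 4.12 (cv2) and the standard library are available. Lean on these libraries where they do the work, as an engineer would, in place of code of your own. Each camera call takes 0.05 s, during which the arm holds its last target. There are 200 camera calls.

## Working session

There is one attempt and no reset: what is moved stays moved. The work goes in short steps, Python scripts to look and compute and a tool call to move; the robot and the scene stay as the last step left them, time stands still between calls to the robot, and variables do not carry over. Pictures are saved under pics/ and viewed, about 8 in all and at most 12, crops included, and the job is handed in when it is done.

Besides the shell and the picture viewer there is one more tool, called as name([rows], argument=value, ...), one row to a line, values as JSON. servo_tool: Moves the arm, as the interface text tells. Its arguments: {"type":"object","properties":{"deltas":{"type":"array","items":{"type":"array","items":{"type":"number"}}},"newtons":{"type":"number"}},"required":["deltas"]}

```bash
mkdir -p pics; ls; cat > h.py <<'E'
import numpy as np, cv2
from scipy.spatial.transform import Rotation as R
from plant import read_state, capture, arm, spotter
def cam(p):
    A=np.array(p["attitude"],float)
    Rm = A if A.shape==(3,3) else (R.from_rotvec(A).as_matrix() if A.size==3 else R.from_quat(A).as_matrix())
    return Rm,np.array(p["eye"],float)
def w(p,c):
    Rm,e=cam(p); return Rm@np.array(c)+e
def cloud(p):
    d=p["depth"]; K=np.array(p["mtx"]); v,u=np.indices(d.shape)
    P=np.stack([(u-K[0,2])*d/K[0,0],(v-K[1,2])*d/K[1,1],d],-1)
    Rm,e=cam(p); return P@Rm.T+e
def px(p,X):
    Rm,e=cam(p); c=Rm.T@(np.array(X)-e); q=np.array(p["mtx"])@c; return q[:2]/q[2]
def save(p,n,box=None,s=1):
    im=p["pixels"][...,::-1]
    if box: im=im[box[1]:box[3],box[0]:box[2]]
    cv2.imwrite("pics/"+n,cv2.resize(np.ascontiguousarray(im),None,fx=s,fy=s,interpolation=cv2.INTER_CUBIC))
E
python3 - <<'E'
from h import *
np.set_printoptions(precision=4,suppress=True)
print(read_state())
ps={n:capture(n) for n in("side","top")}
for n,p in ps.items():
    print(n,p["eye"],p["attitude"],p["mtx"][0]); 
    for l in["indexer","index_wheel","pawl","pawl_pin","crank_handle","crank_root","stop_post","gauge_block","oil_bottle","mould_insert"]:
        r=spotter.search_frame(p,l)
        print(l,[(np.round(w(p,x["centre"]),3),round(x["confidence"],2)) for x in r[:2]])
im=np.hstack([ps[n]["pixels"] for n in ps]); 
cv2.imwrite("pics/a.png",cv2.resize(np.vstack([ps["side"]["pixels"],ps["top"]["pixels"]])[...,::-1],(560,840))[:, :]) if 0 else None
save(ps["side"],"side.png",None,1.4);save(ps["top"],"top.png",None,1.4)
E
```

```text
pics
{'clock': 0.0, 'q': array([ 1.5912,  0.5018, -0.4267,  1.5515,  0.2208,  1.1383, -0.2103]), 'qd': array([ 0.0013,  0.001 , -0.0012,  0.0001, -0.0019,  0.    , -0.0015]), 'effort': array([  0.0007, -56.6596,  -5.8163, -27.9113,  -0.0686,   0.0308,
         0.0002]), 'position': array([ 0.156 , -0.6303,  0.2091]), 'eef_rot': array([-2.4732,  1.9354,  0.0023]), 'force': array([ 0.3211, -0.172 , -0.0965]), 'torque': array([-0.0031,  0.0633, -0.0101]), 'width': 0.09156902105230794}
side [ 0.3662 -1.0003  1.1589] [-2.3614  0.1642 -0.0966] [485.1905   0.     271.7249]
indexer []
index_wheel [(array([ 0.468, -0.002,  0.142]), 0.84), (array([ 0.573, -0.447,  0.027]), 0.17)]
pawl [(array([0.469, 0.038, 0.178]), 0.66)]
pawl_pin []
crank_handle [(array([ 0.467, -0.001,  0.142]), 0.74)]
crank_root [(array([ 0.466, -0.006,  0.14 ]), 0.87), (array([0.604, 0.374, 0.007]), 0.3)]
stop_post [(array([0.519, 0.058, 0.117]), 0.46)]
gauge_block [(array([ 0.522, -0.023,  0.02 ]), 0.38)]
oil_bottle [(array([ 0.694, -0.352,  0.083]), 0.76)]
mould_insert [(array([ 0.575, -0.448,  0.024]), 0.58), (array([0.521, 0.059, 0.119]), 0.26)]
top [ 0.3672 -0.0127  1.0871] [-2.1683  2.0488 -0.2182] [385.075    0.     275.7148]
indexer [(array([0.447, 0.015, 0.137]), 0.94), (array([0.382, 0.398, 0.026]), 0.36)]
index_wheel [(array([0.465, 0.007, 0.145]), 0.96), (array([0.607, 0.382, 0.006]), 0.39)]
pawl [(array([0.466, 0.042, 0.18 ]), 0.71)]
pawl_pin [(array([0.469, 0.042, 0.18 ]), 0.52)]
crank_handle [(array([0.462, 0.011, 0.145]), 0.69), (array([0.455, 0.018, 0.137]), 0.55)]
crank_root [(array([0.46 , 0.008, 0.146]), 0.91)]
stop_post []
gauge_block [(array([ 0.521, -0.02 ,  0.019]), 0.64)]
oil_bottle [(array([ 0.69 , -0.329,  0.087]), 0.78)]
mould_insert [(array([ 0.577, -0.44 ,  0.025]), 0.76)]
```

View pics/side.png

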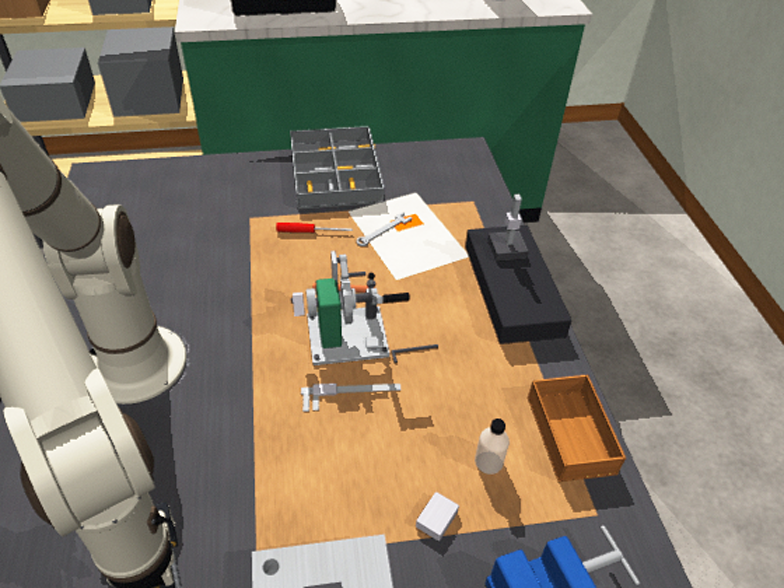

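View pics/top.png

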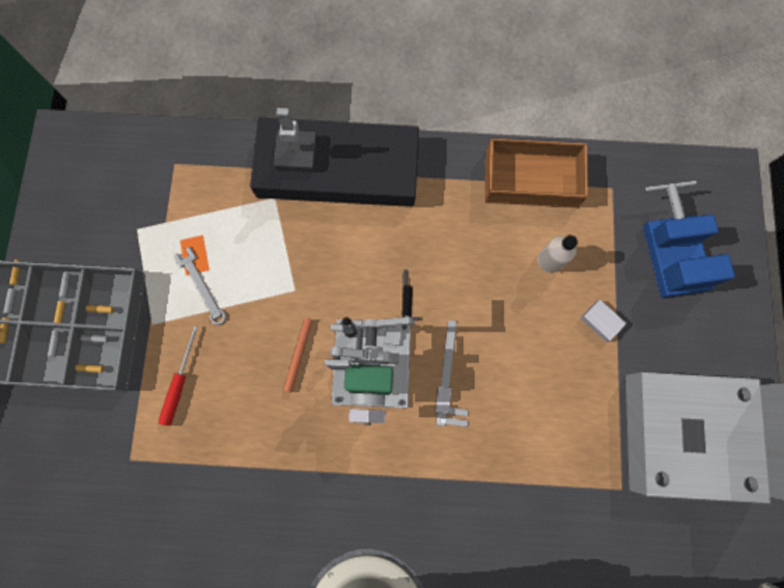

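The side view (1.4x) shows the head at about (345,310), its crank handle at (397,297) and the stop post at (371,290). In the top view the head is at (370,360), with the handle at (407,295), the stop ball at (348,325), the drift to its left and the caliper to its right. Own x points away from the robot. Next I'll fit the base plate and take zoomed crops.

```bash
python3 - <<'E'
from h import *
np.set_printoptions(precision=4,suppress=True)
for n in("side","top"):
    p=capture(n); C=cloud(p)
    m=(abs(C[...,2]-0.012)<0.0045)&(abs(C[...,0]-0.46)<0.12)&(abs(C[...,1]-0.0)<0.11)&(p["depth"]>0)
    im=p["pixels"].astype(int); m&=(im.max(-1)-im.min(-1)<40)
    m=cv2.morphologyEx(m.astype(np.uint8),cv2.MORPH_OPEN,np.ones((2,2)))>0
    k,l,st,_=cv2.connectedComponentsWithStats(m.astype(np.uint8)); 
    for i in np.argsort(-st[1:,4])[:3]+1:
        P=C[l==i]; print(n,st[i],P.mean(0),cv2.minAreaRect(P[:,:2].astype(np.float32)*1000))
    # stop post, handle: cloud extents of dark stuff
    for lab in("stop_post","crank_handle","pawl","pawl_pin","caliper","copper_drift","hex_key","gauge_block"):
        for x in spotter.masks_of(p,lab)[:1]:
            P=C[x["mask"]&(p["depth"]>0)]
            if len(P): print(lab,round(x["confidence"],2),len(P),P.min(0),P.max(0),np.median(P,0))
    q=px(p,[0.46,0.0,0.11]).astype(int); s=60
    save(p,n+"c.png",(q[0]-s,q[1]-s,q[0]+s,q[1]+s),5)
    print(q)
a=cv2.imread("pics/sidec.png");b=cv2.imread("pics/topc.png")
cv2.imwrite("pics/both.png",cv2.resize(np.hstack([a,b]),(800,400)))
E
```

```text
side [ 221  221   57   40 1000] [ 0.4694 -0.0077  0.0206] ((460.96209716796875, -455.8939208984375), (1091.814453125, 171.58096313476562), 89.06170654296875)
side [264 249  15   7  79] [ 0.5276 -0.0483  0.0105] ((529.9129638671875, -48.64550018310547), (25.779560089111328, 43.697425842285156), 76.55912780761719)
side [224 253   2   2   4] [ 0.3879 -0.0414  0.0166] ((387.9272766113281, -41.04194259643555), (10.208849906921387, 3.137786865234375), 87.51110076904297)
stop_post 0.61 55 [ 0.5156  0.0513 -0.0023] [0.5498 0.2005 0.1481] [0.5245 0.0599 0.1213]
crank_handle 0.34 40 [ 0.5606 -0.0539 -0.0001] [ 0.6581 -0.0339  0.0122] [ 0.637  -0.0418  0.0072]
pawl_pin 0.42 48 [0.4605 0.0215 0.1734] [0.474  0.0673 0.1973] [0.4646 0.0468 0.1844]
caliper 0.91 510 [ 0.352  -0.1746 -0.0068] [ 0.5541 -0.1051  0.0126] [ 0.4045 -0.1358  0.0048]
copper_drift 0.64 51 [0.4001 0.0269 0.002 ] [0.5269 0.1804 0.1417] [0.5096 0.1552 0.0153]
hex_key 0.58 61 [ 0.5595 -0.0619 -0.0026] [ 0.6544 -0.0363  0.0125] [ 0.6031 -0.0435  0.0072]
[246 220]
top [270 233  24  59 691] [ 0.4557 -0.035   0.0181] ((454.075378417
[... 242 characters left out ...]
 237  16  13 129] [0.4987 0.0706 0.038 ] ((494.52008056640625, 66.62216186523438), (52.66897201538086, 50.42776107788086), 85.34024047851562)
crank_handle 0.66 1452 [ 0.3424 -0.0579 -0.0047] [0.6288 0.0617 0.1973] [0.4627 0.0115 0.1408]
pawl 0.46 170 [0.4562 0.0276 0.1698] [0.5019 0.0833 0.1994] [0.4643 0.0528 0.1847]
pawl_pin 0.55 204 [0.4564 0.0254 0.1698] [0.5064 0.0832 0.1994] [0.4658 0.0442 0.182 ]
copper_drift 0.55 261 [0.4009 0.1487 0.0095] [0.5415 0.187  0.0232] [0.4708 0.1675 0.0168]
hex_key 0.59 47 [ 0.5559 -0.0709 -0.0019] [ 0.6608 -0.0345  0.0119] [ 0.6406 -0.0407  0.0062]
gauge_block 0.57 140 [ 0.501  -0.0363  0.0099] [ 0.5369 -0.0049  0.0243] [ 0.5175 -0.0214  0.0199]
[271 256]
```

View pics/both.png

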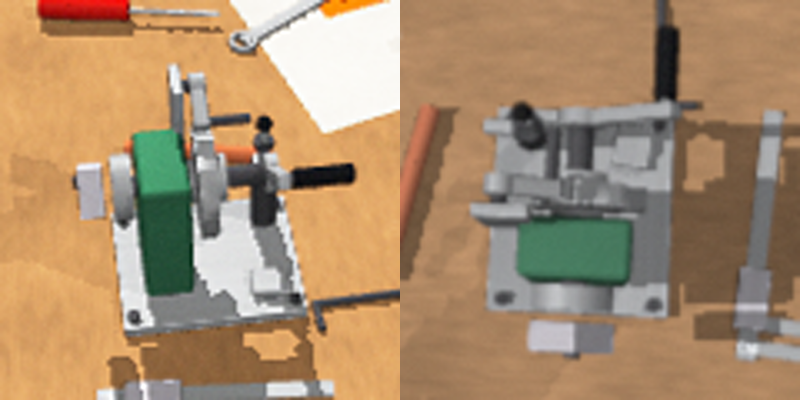

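The crops show the pawl lowered with its pin standing out (left panel, 230,120), the ball on the post (265,123), the nut below it, and the handle (322,175). Now I'll measure handle, pin, ball and nut from both depth clouds.

```bash
cat > m.py <<'E'
from h import *
np.set_printoptions(precision=4,suppress=True)
T0=np.array([0.4545,0.0145]);yaw=0.058
def toh(P): 
    c,s=np.cos(yaw),np.sin(yaw); d=P[...,:2]-T0
    return np.concatenate([np.stack([d[...,0]*c+d[...,1]*s,-d[...,0]*s+d[...,1]*c],-1),P[...,2:]],-1)
def tow(H):
    c,s=np.cos(yaw),np.sin(yaw); H=np.asarray(H,float)
    return np.array([T0[0]+H[0]*c-H[1]*s,T0[1]+H[0]*s+H[1]*c,H[2]])
E
python3 - <<'E'
from m import *
for n in("side","top"):
    p=capture(n); C=cloud(p);H=toh(C)*1000;im=p["pixels"].astype(int);ok=p["depth"]>0
    def box(nm,x,y,z,dark=999):
        m=ok&(H[...,0]>x[0])&(H[...,0]<x[1])&(H[...,1]>y[0])&(H[...,1]<y[1])&(H[...,2]>z[0])&(H[...,2]<z[1])&(im.max(-1)<dark)
        P=H[m]; 
        if len(P)<4: print(n,nm,len(P));return
        print(n,nm,len(P),"min",P.min(0).round(1),"max",P.max(0).round(1),"med",np.median(P,0).round(1),end=" ")
        if nm in("handle","pin"): 
            print("dy/dx",np.polyfit(P[:,0],P[:,1],1).round(3),"dz/dx",np.polyfit(P[:,0],P[:,2],1).round(3))
        else: print()
    box("handle",(72,118),(-85,-30),(140,200),90)
    box("arm",(50,70),(-75,20),(110,200))
    box("pin",(12,44),(5,30),(155,195))
    box("ball",(45,75),(30,60),(125,165),80)
    box("post",(45,75),(30,60),(60,125))
    box("green",(-60,0),(-50,50),(140,156))
    box("drift",(-60,120),(110,190),(5,28))
    box("gauge",(20,85),(-75,30),(17,26))
    # plate with more careful edges
    m=ok&(abs(H[...,2]-12)<4)&(abs(H[...,0])<95)&(abs(H[...,1])<90)&(im.max(-1)-im.min(-1)<35)
    P=H[m];print("plate",np.percentile(P,[0.5,2,98,99.5],0).round(1)[:,:2].tolist())
    for xx in((-80,-40),(40,80)):
        Q=P[(P[:,0]>xx[0])&(P[:,0]<xx[1])]; print(" y range at x",xx,np.percentile(Q[:,1],[1,99]).round(1))
    K=p["mtx"];print("expected handle px",px(p,tow([.095,-.057,.176])).round(0),"pin",px(p,tow([.029,.018,.1735])).round(0))
    cv2.imwrite("pics/z_%s.png"%n,(np.clip(H[...,2],0,250)).astype(np.uint8))
E
```

```text
side handle 83 min [ 75.5 -73.2 163.6] max [117.9 -53.7 183.5] med [ 97.1 -66.7 177.3] dy/dx [ -0.036 -62.139] dz/dx [  0.005 176.344]
side arm 89 min [ 50.4 -74.  110.1] max [ 69.7  19.6 184. ] med [ 63.3  -7.9 134.3] 
side pin 47 min [ 12.2   6.1 169.6] max [ 43.8  28.4 186.8] med [ 22.8  17.3 177.2] dy/dx [-0.057 19.375] dz/dx [ -0.059 178.841]
side ball 13 min [ 66.4  34.7 137.1] max [ 74.   46.1 146.7] med [ 70.5  41.5 145.2] 
side post 31 min [60.6 32.1 60.5] max [ 73.7  53.8 124. ] med [ 68.3  39.4 115.4] 
side green 357 min [-59.8 -40.2 140.2] max [ -2.2  45.2 155.8] med [-29.5  -1.3 149.4] 
side drift 79 min [-53.6 128.3   5.2] max [118.9 188.6  22.6] med [ 58.7 141.8  15.1] 
side gauge 100 min [ 27.5 -71.2  17.2] max [84.7 22.  26. ] med [ 62.  -40.7  20.2] 
plate [[-74.0, -75.6], [-70.9, -73.0], [91.2, 65.8], [93.6, 72.2]]
 y range at x (-80, -40) [-70.7  66.9]
 y range at x (40, 80) [-75.3  72.2]
expected handle px [279. 211.] pin [252. 197.]
top handle 117 min [ 72.9 -69.3 170.6] max [117.6 -51.7 183.1] med [ 96.  -61.1 178.5] dy/dx [ -0.073 -53.343] dz/dx [  0.012 177.129]
top arm 190 min [ 50.2 -68.6 112.7] max [ 70.   17.8 186.6] med [ 63.9 -16.7 145.2] 
top pin 71 min [ 12.    5.7 158. ] max [ 43.7  29.  184.1] med [ 24.4  20.1 176.7] dy/dx [ 0.123 17.259] dz/dx [  0.022 175.679]
top ball 23 min [ 64.3  39.5 137.5] max [ 73.5  54.4 149.2] med [ 69.1  46.7 143.8] 
top post 62 min [59.4 35.8 60.7] max [ 74.8  59.9 121.1] med [65.8 45.8 73.4] 
top green 680 min [-59.  -35.  140.2] max [ -0.8  47.9 153.9] med [-30.4   6.3 148.8] 
top drift 367 min [-48.7 113.    5. ] max [117.5 187.2  21.4] med [ 27.5 152.   15.2] 
top gauge 135 min [ 44.  -65.   17.1] max [ 83.6 -22.9  24.7] med [ 63.3 -39.6  20.3] 
plate [[-76.2, -70.9], [-73.5, -68.0], [84.7, 79.2], [92.9, 81.7]]
 y range at x (-80, -40) [-64.1  81.7]
 y range at x (40, 80) [-70.9  75.6]
expected handle px [289. 217.] pin [258. 244.]
```

```bash
cat > fit.py <<'E'
import m
from m import *
from scipy.optimize import least_squares
# render-free: plate outline edges per camera + handle axis
def run(n):
    p=capture(n); C=cloud(p); im=p["pixels"].astype(int);ok=p["depth"]>0
    g=ok&(abs(C[...,2]-.012)<.005)&(im.max(-1)-im.min(-1)<35)&(abs(C[...,0]-.46)<.11)&(abs(C[...,1]-.01)<.1)
    P=C[g]*1000
    a=[]
    for lo in range(385,545,10):
        Q=P[(P[:,0]>lo)&(P[:,0]<lo+10)]
        if len(Q)>8: a.append((lo+5,*np.percentile(Q[:,1],[3,97])))
    a=np.array(a).round(1);print(n,"x, ymin, ymax\n",a.T)
    a=[]
    for lo in range(-60,90,10):
        Q=P[(P[:,1]>lo)&(P[:,1]<lo+10)]
        if len(Q)>8: a.append((lo+5,*np.percentile(Q[:,0],[3,97])))
    print("y, xmin, xmax\n",np.array(a).round(1).T)
    # green block top
    G=ok&(im[...,1]>im[...,0]+25)&(im[...,1]>im[...,2]+10)&(C[...,2]>.14)&(abs(C[...,0]-.44)<.1)&(abs(C[...,1])<.1)
    print("green",cv2.minAreaRect((C[G][:,:2]*1000).astype(np.float32)),np.median(C[G],0))
    D=ok&(im.max(-1)<70)&(C[...,2]>.155)&(C[...,2]<.2)&(C[...,0]>.52)&(C[...,0]<.60)&(C[...,1]<-.02)&(C[...,1]>-.09)
    Q=C[D]*1000;print("handle",len(Q),Q.min(0),Q.max(0),np.median(Q,0),cv2.minAreaRect(Q[:,:2].astype(np.float32)), np.polyfit(Q[:,0],Q[:,1],1))
run("top");run("side")
E
python3 fit.py
```

```text
top x, ymin, ymax
 [[390.  400.  410.  420.  430.  440.  450.  460.  470.  480.  490.  500.
  510.  520.  530.  540. ]
 [-50.6 -52.4 -52.5 -54.3 -54.2 -53.5 -53.1 -52.6 -52.3 -51.9 -51.3 -50.7
  -52.4 -51.9 -52.1 -51.5]
 [ 89.9  92.7  93.4  91.7  92.7  93.2  82.2  57.2 -35.4 -34.9  85.2  92.7
   92.6  93.3  53.5  94.6]]
y, xmin, xmax
 [[-55.  -45.  -35.  -25.  -15.   -5.    5.   15.   35.   45.   55.   65.
   75.   85. ]
 [384.7 386.6 383.7 381.6 380.  461.1 439.3 380.8 379.6 379.2 380.6 380.7
  382.7 381.9]
 [540.1 536.4 535.5 538.3 518.4 535.9 534.1 531.1 530.1 546.2 545.3 510.6
  513.1 525. ]]
green ((422.7018737792969, 20.252220153808594), (40.958709716796875, 80.15511322021484), 3.3738315105438232) [0.4228 0.0188 0.1491]
handle 136 [532.869  -47.9601 171.2247] [586.7526 -32.6042 183.1231] [559.6542 -40.0472 178.6469] ((559.8779907226562, -41.11440658569336), (54.29627227783203, 14.960214614868164), 2.8062145709991455) [  0.0282 -55.9124]
side x, ymin, ymax
 [[390.  400.  410.  420.  430.  440.  450.  460.  470.  480.  490.  500.
  510.  520.  530.  540. ]
 [-55.8 -58.5 -58.8 -58.5 -59.5 -59.3 -57.8 -58.3 -56.9 -54.7 -54.1 -54.2
  -57.  -55.3 -55.  -55.1]
 [ 73.7  75.6 -20.3 -22.1 -21.1 -21.2  21.6  81.1  40.5  53.6  86.8  86.
   86.   52.9  54.3  70.5]]
y, xmin, xmax
 [[-55.  -45.  -35.  -25.  -15.   -5.    5.   15.   25.   35.   45.   55.
   65.   75.   85. ]
 [387.8 386.  388.  385.4 385.3 382.9 385.2 387.6 382.2 385.7 386.4 383.6
  383.5 382.8 460.7]
 [547.9 561.5 542.4 545.3 542.6 548.8 541.  545.7 546.  545.5 544.5 546.1
  545.3 545.3 546.4]]
green ((426.5517883300781, 17.26813507080078), (87.63090515136719, 45.175106048583984), 89.61601257324219) [0.4259 0.0099 0.1498]
handle 98 [535.1894 -52.6029 167.9253] [586.2577 -35.3588 184.2952] [560.4795 -46.1806 178.3086] ((560.7145385742188, -43.982460021972656), (51.274593353271484, 16.668699264526367), 0.9502426981925964) [  0.0279 -61.2821]
```

```bash
sed -i 's/^T0=.*/T0=np.array([0.464,0.018]);yaw=0.02/' m.py; cat > go.py <<'E'
from m import *
import sys
# go.py ox oy oz [ox oy oz ...]: own-frame grasp points (mm); prints tool-frame deltas, jaws along own y
s=read_state();Rt=R.from_rotvec(s["eef_rot"]);print("t",s["clock"],"tcp",s["position"],"own",(toh(s["position"])*1000).round(1),"w",round(s["width"],4),"F",s["force"],"q",s["q"])
x=np.array([np.sin(yaw),-np.cos(yaw),0]);z=np.array([0,0,-1.]);y=np.cross(z,x)
Rd=R.from_matrix(np.stack([x,y,z],1))
rv=(Rt.inv()*Rd).as_rotvec()
a=np.array(sys.argv[1:],float).reshape(-1,3)/1000
for g in a: print(g*1000,(Rt.inv().apply(tow(g)+[0,0,.003]-s["position"])).round(4),rv.round(4))
E
python3 go.py 29 18 300 29 18 230 29 18 173.5
python3 - <<'E'
from m import *
for n in("side","top"):
    p=capture(n);H=toh(cloud(p))*1000;im=p["pixels"].astype(int);ok=p["depth"]>0
    m=ok&(H[...,0]>13)&(H[...,0]<42)&(H[...,1]>0)&(H[...,1]<36)&(H[...,2]>158)&(H[...,2]<195)
    P=H[m];print(n,len(P),np.percentile(P,[2,50,98],0).round(1).tolist())
    m=ok&(H[...,0]>45)&(H[...,0]<75)&(H[...,1]>30)&(H[...,1]<60)&(H[...,2]>80)&(H[...,2]<170)
    P=H[m];print("stop",len(P));[print(z,len(Q),np.median(Q,0).round(1),np.ptp(Q[:,0]).round(),np.ptp(Q[:,1]).round()) for z in range(80,165,5) for Q in[P[abs(P[:,2]-z-2.5)<2.5]] if len(Q)]
E
```

```text
t 2.2 tcp [ 0.1563 -0.631   0.2101] own [-320.6 -642.7  210.1] w 0.0917 F [ 0.4542 -0.668  -0.2752] q [ 1.5912  0.5009 -0.427   1.5504  0.2208  1.1383 -0.2103]
[ 29.  18. 300.] [-0.5671 -0.4869 -0.0929] [-0.     -0.0001  0.2227]
[ 29.  18. 230.] [-0.5671 -0.4869 -0.0229] [-0.     -0.0001  0.2227]
[ 29.   18.  173.5] [-0.5671 -0.4869  0.0336] [-0.     -0.0001  0.2227]
side 31 [[14.8, 11.5, 170.4], [27.5, 15.3, 176.9], [39.6, 21.1, 182.5]]
stop 56
95 2 [56.7 43.5 95.6] 1.0 5.0
105 1 [ 56.   39.8 105.7] 0.0 0.0
110 5 [ 61.7  37.5 112.3] 12.0 4.0
115 17 [ 58.   42.1 117.9] 17.0 20.0
120 7 [ 62.1  41.4 122. ] 11.0 13.0
125 2 [ 60.4  39.6 126.8] 4.0 5.0
130 1 [ 59.   40.5 130.4] 0.0 0.0
135 7 [ 61.5  40.1 139. ] 16.0 10.0
140 9 [ 59.4  42.5 144.1] 9.0 10.0
145 5 [ 62.2  42.3 146.4] 10.0 7.0
top 50 [[13.7, 15.3, 173.2], [26.1, 19.8, 177.0], [40.4, 24.7, 180.8]]
stop 58
80 1 [56.5 42.2 82.9] 0.0 0.0
110 3 [ 51.7  42.6 113.7] 6.0 7.0
115 20 [ 56.   44.9 117.4] 16.0 18.0
120 1 [ 58.5  37.4 120.5] 0.0 0.0
135 3 [ 55.7  41.2 137.2] 8.0 7.0
140 24 [ 59.6  46.4 142.6] 13.0 13.0
145 6 [ 61.4  48.3 146.4] 7.0 8.0
```

The frame now agrees: pin at own (27, 19, ~173), post at x 60, y 43–45, ball centre around z 140. I'll move over the pin.

servo_tool([
  [-1,0,0,-0.06,0,0,0],
  [-1,-0.03,-0.03,-0.093,0,0,0],
  [0.13,-0.08,-0.07,-0.093,0,0,0.03],
  [0.13,-0.12,-0.11,-0.093,0,0,0.05],
  [0.13,-0.16,-0.145,-0.093,0,0,0.07],
  [0.13,-0.205,-0.18,-0.093,0,0,0.09],
  [0.13,-0.25,-0.215,-0.093,0,0,0.11],
  [0.13,-0.295,-0.253,-0.093,0,0,0.13],
  [0.13,-0.34,-0.29,-0.093,0,0,0.15],
  [0.13,-0.385,-0.33,-0.093,0,0,0.17],
  [0.13,-0.43,-0.37,-0.093,0,0,0.19],
  [0.13,-0.475,-0.41,-0.093,0,0,0.2],
  [0.13,-0.52,-0.447,-0.093,0,0,0.21],
  [0.13,-0.567,-0.487,-0.093,0,0,0.223],
  [0.13,-0.567,-0.487,-0.093,0,0,0.223],
  [0.13,-0.567,-0.487,-0.093,0,0,0.223],
  [0.13,-0.567,-0.487,-0.05,0,0,0.223],
  [0.13,-0.567,-0.487,-0.023,0,0,0.223],
  [0.13,-0.567,-0.487,-0.023,0,0,0.223],
])

```text
clock: 4.68
position: [0.4908, 0.034, 0.2316]
eef_rot: [2.237, -2.2, -0.003]
force: [0.1, -0.7, -0.3]
width: 0.04
```

```bash
python3 go.py 29 18.5 205 29 18.5 173.5; python3 -c "
from m import *
p=capture('side');q=px(p,tow([.04,0,.15])).astype(int);s=55;save(p,'over.png',(q[0]-s,q[1]-s,q[0]+s,q[1]+s),5)"
```

```text
t 4.675 tcp [0.4908 0.034  0.2316] own [ 27.1  15.4 231.6] w 0.04 F [ 0.1458 -0.6818 -0.3265] q [ 0.7379  0.3017 -1.0112  1.8974  0.2862  1.1018 -1.9398]
[ 29.   18.5 205. ] [-0.0031 -0.002   0.0235] [ 0.0042 -0.001  -0.0033]
[ 29.   18.5 173.5] [-0.0031 -0.0021  0.055 ] [ 0.0042 -0.001  -0.0033]
```

View pics/over.png

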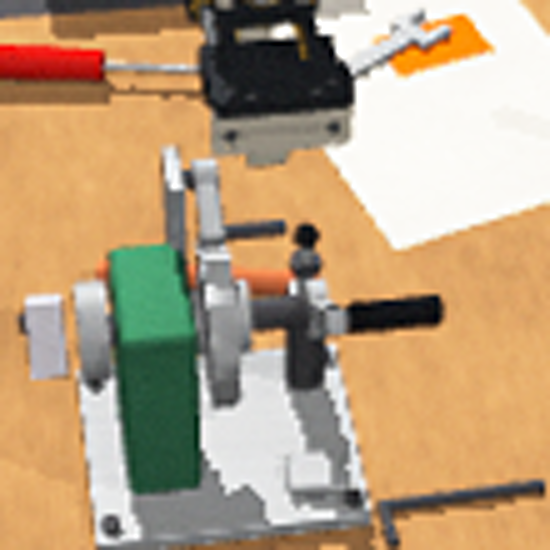

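The gripper (tip at about 265,160) hangs above the pin (225–285, 230), and crank and pawl are untouched. I'll descend and grip the pin lightly.

servo_tool([
  [0.13,-0.003,-0.002,0.02,0,0,0],
  [0.13,-0.003,-0.002,0.04,0,0,0],
  [0.13,-0.003,-0.002,0.055,0,0,0],
  [0.13,-0.003,-0.002,0.055,0,0,0],
  [1,-0.003,-0.002,0.055,0,0,0],
  [1,-0.003,-0.002,0.055,0,0,0],
  [1,-0.003,-0.002,0.055,0,0,0],
  [1,-0.003,-0.002,0.055,0,0,0],
], newtons=8)

```text
clock: 5.72
position: [0.4948, 0.0395, 0.1784]
eef_rot: [-2.243, 2.199, -0.001]
force: [0.3, 0.2, -0.2]
width: 0.0046
```

```bash
python3 - <<'E'
import subprocess,math
a=[]
for th in (0.25,0.5,0.75,1,1.25,1.5,1.75,2.0,2.25,2.5):
    b=0.334-th  # angle below -y
    a+=[29,54-38*math.cos(b),186-38*math.sin(b)]
print(subprocess.run(["python3","go.py","29","18","173.5"]+[str(v) for v in a],capture_output=True,text=True).stdout)
E
```

```text
t 5.725 tcp [0.4948 0.0395 0.1784] own [ 31.2  20.9 178.4] w 0.0046 F [ 0.2834  0.2091 -0.182 ] q [ 0.6708  0.3802 -0.9673  1.9497  0.3718  1.001  -2.0196]
[ 29.   18.  173.5] [0.0029 0.0022 0.0019] [-0.0006 -0.0002 -0.0003]
[ 29.      16.134  182.8118] [ 0.0048  0.0022 -0.0074] [-0.0006 -0.0002 -0.0003]
[ 29.      16.5224 192.2791] [ 0.0044  0.0022 -0.0169] [-0.0006 -0.0002 -0.0003]
[ 29.      19.2409 201.356 ] [ 0.0017  0.0022 -0.0259] [-0.0006 -0.0002 -0.0003]
[ 29.      24.1206 209.4781] [-0.0032  0.0022 -0.0341] [-0.0006 -0.0002 -0.0003]
[ 29.      30.8581 216.1405] [-0.01    0.0022 -0.0407] [-0.0006 -0.0002 -0.0003]
[ 29.      39.0344 220.9289] [-0.0181  0.0022 -0.0455] [-0.0006 -0.0002 -0.0003]
[ 29.      48.1412 223.5456] [-0.0272  0.0022 -0.0481] [-0.0006 -0.0002 -0.0003]
[ 29.      57.6123 223.8279] [-0.0367  0.0022 -0.0484] [-0.0006 -0.0002 -0.0003]
[ 29.      66.8588 221.7582] [-0.046   0.0022 -0.0464] [-0.0006 -0.0002 -0.0003]
[ 29.      75.3057 217.4653] [-0.0544  0.0022 -0.0421] [-0.0006 -0.0002 -0.0003]
```

```bash
python3 - <<'E'
from m import *
ims=[]
for n in("side","top"):
    p=capture(n);q=px(p,tow([.04,0,.16])).astype(int);s=45
    save(p,"t.png",(q[0]-s,q[1]-s,q[0]+s,q[1]+s),4.4);ims.append(cv2.imread("pics/t.png"))
    print(n,"pin px in crop",((px(p,tow([.029,.018,.1735]))-q+s)*4.4).round(),"end",((px(p,tow([.044,.018,.1735]))-q+s)*4.4).round(), "tip",((px(p,read_state()["position"]-[0,0,.022])-q+s)*4.4).round())
cv2.imwrite("pics/grip.png",np.hstack(ims)); print(read_state()["width"])
E
```

```text
side pin px in crop [182. 170.] end [204. 168.] tip [184. 186.]
top pin px in crop [163. 215.] end [165. 188.] tip [160. 216.]
0.0010493118648251128
```

View pics/grip.png

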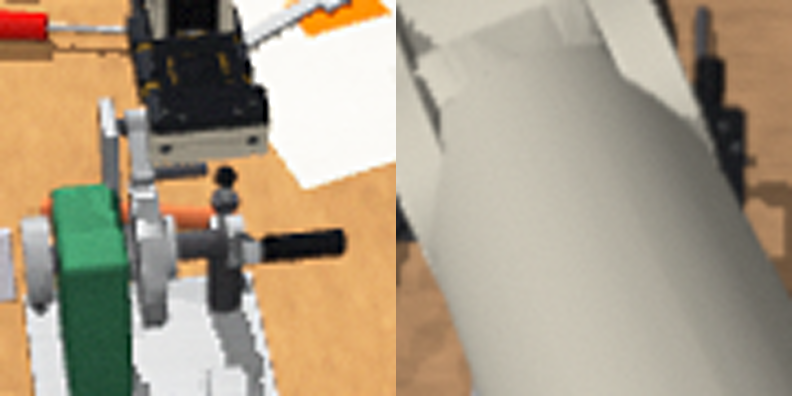

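The gripper shut (width 1 mm) without the pin. In the side crop the pin at (180,170) is fully visible, with no finger in front of it. I'll use depth to see where the gripper really is relative to the head.

```bash
python3 - <<'E'
from m import *
p=capture("side");H=toh(cloud(p))*1000
q=px(p,tow([.04,0,.16])).astype(int);s=45
for cy in range(100,190,8):
    print(cy,[ (cx,*H[int(q[1]-s+cy/4.4),int(q[0]-s+cx/4.4)].round().astype(int)) for cx in (150,170,190,210,240)])
print(((px(p,tow([.031,.020,.154]))-q+s)*4.4))
E
python3 go.py
```

```text
100 [(150, np.int64(0), np.int64(-52), np.int64(304)), (170, np.int64(11), np.int64(-50), np.int64(301)), (190, np.int64(24), np.int64(-52), np.int64(301)), (210, np.int64(34), np.int64(-57), np.int64(304)), (240, np.int64(52), np.int64(-59), np.int64(304))]
108 [(150, np.int64(-2), np.int64(-61), np.int64(305)), (170, np.int64(9), np.int64(-62), np.int64(304)), (190, np.int64(22), np.int64(-62), np.int64(303)), (210, np.int64(33), np.int64(-64), np.int64(303)), (240, np.int64(51), np.int64(-66), np.int64(303))]
116 [(150, np.int64(-3), np.int64(-68), np.int64(304)), (170, np.int64(8), np.int64(-70), np.int64(305)), (190, np.int64(21), np.int64(-71), np.int64(304)), (210, np.int64(-118), np.int64(-1016), np.int64(1159)), (240, np.int64(50), np.int64(-74), np.int64(303))]
124 [(150, np.int64(-3), np.int64(-73), np.int64(301)), (170, np.int64(8), np.int64(-71), np.int64(299)), (190, np.int64(20), np.int64(-75), np.int64(300)), (210, np.int64(31), np.int64(-72), np.int64(296)), (240, np.int64(49), np.int64(-78), np.int64(299))]
132 [(150, np.int64(-3), np.int64(-71), np.int64(292)), (17
[... 1458 characters left out ...]
nt64(192), np.int64(0))]
180 [(150, np.int64(6), np.int64(9), np.int64(180)), (170, np.int64(19), np.int64(14), np.int64(174)), (190, np.int64(60), np.int64(195), np.int64(-2)), (210, np.int64(72), np.int64(184), np.int64(6)), (240, np.int64(97), np.int64(186), np.int64(1))]
188 [(150, np.int64(6), np.int64(8), np.int64(173)), (170, np.int64(40), np.int64(179), np.int64(6)), (190, np.int64(58), np.int64(179), np.int64(4)), (210, np.int64(71), np.int64(175), np.int64(6)), (240, np.int64(96), np.int64(177), np.int64(0))]
[184.3264 188.9592]
t 5.875 tcp [0.4946 0.0395 0.1782] own [ 31.1  20.9 178.2] w 0.0007 F [-0.1922  0.3391 -0.8853] q [ 0.6708  0.3805 -0.9672  1.9499  0.3718  1.001  -2.0196]
```

```bash
python3 - <<'E'
from m import *
p=capture("side");q=px(p,tow([.04,0,.15])).astype(int);s=55
for y in(-24,-5,35):
  for z in(209.6,230,249): print(y,z,((px(p,tow(np.array([27,y,z])/1000))-q+s)*5).round())
C=capture("top");H=toh(cloud(C))*1000
m=(C["depth"]>0)&(H[...,2]>190)&(H[...,2]<330)&(abs(H[...,0]-30)<60)&(abs(H[...,1]-20)<130)
P=H[m];print(len(P));
for y in range(-110,150,20):
    Q=P[abs(P[:,1]-y)<10]; 
    if len(Q):print(y,len(Q),Q.min(0).round(),Q.max(0).round())
E
```

```text
-24 209.6 [263. 233.]
-24 230 [263. 207.]
-24 249 [263. 181.]
-5 209.6 [259. 210.]
-5 230 [259. 184.]
-5 249 [259. 159.]
35 209.6 [249. 164.]
35 230 [249. 138.]
35 249 [248. 113.]
426
-70 117 [ 20. -74. 299.] [ 67. -61. 306.]
-50 27 [ 45. -59. 300.] [ 68. -52. 305.]
90 108 [ -5.  82. 269.] [ 27. 100. 308.]
110 174 [ -5. 100. 266.] [ 48. 116. 306.]
```

servo_tool([
  [0.13,0,0,-0.03,0,0,0],
  [-0.3,0,0,-0.06,0,0,0],
  [-1,0,0,-0.07,0,0,0],
  [-1,0,0,-0.07,0,0,0],
  [-1,0,0,-0.07,0,0,0],
])

```text
clock: 6.6
position: [0.4939, 0.0393, 0.2471]
eef_rot: [2.242, -2.199, -0.002]
force: [-0.5, -0.4, 0.1]
width: 0.0459
```

```bash
python3 go.py; python3 - <<'E'
from m import *
p=capture("side");H=toh(cloud(p))*1000
q=px(p,tow([.03,0,.2])).astype(int);s=50
save(p,"up.png",(q[0]-s,q[1]-s,q[0]+s,q[1]+s),6)
st=read_state();t=toh(st["position"])*1000
for nm,X in(("tipL",[0,46,-22]),("tipR",[0,-46,-22]),("tipRout",[0,-65,-22]),("tcp",[0,0,0])): print(nm,((px(p,tow((t+X)/1000))-q+s)*6).round())
np.save("H.npy",H);print(q)
E
```

```text
t 6.6 tcp [0.4939 0.0393 0.2471] own [ 30.3  20.7 247.1] w 0.0459 F [-0.4898 -0.43    0.1077] q [ 0.741   0.2896 -1.0239  1.8727  0.2725  1.1314 -1.9337]
tipL [284. 172.]
tipR [311. 299.]
tipRout [317. 326.]
tcp [297. 200.]
[256 193]
```

View pics/up.png

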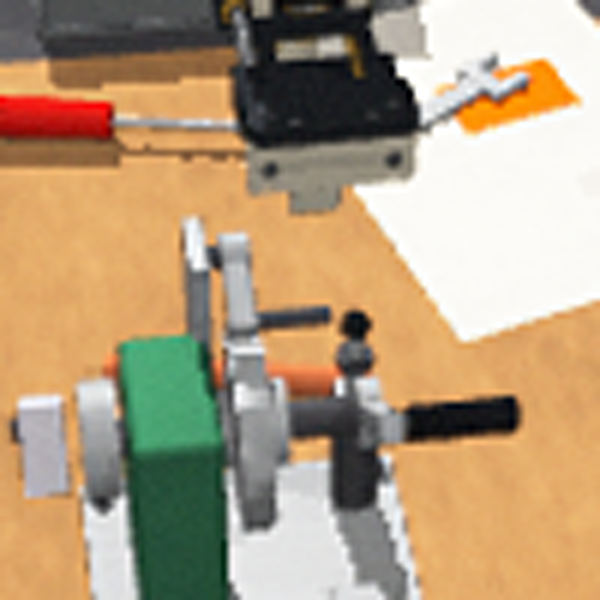

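```bash
python3 - <<'E'
import numpy as np
H=np.load("H.npy");
for cy in range(110,225,7):
    print(cy,[H[int(193-50+cy/6),int(256-50+cx/6)].round().astype(int).tolist() for cx in (250,270,300,320,335,370,410)])
E
```

```text
110 [[-3, -62, 374], [7, -59, 370], [19, -65, 374], [27, -66, 374], [32, -65, 372], [47, -66, 371], [65, -71, 373]]
117 [[-4, -65, 373], [7, -64, 371], [19, -67, 372], [26, -69, 373], [31, -70, 373], [47, -72, 372], [65, -71, 370]]
124 [[-118, -1016, 1159], [6, -70, 372], [18, -71, 372], [26, -74, 373], [31, -72, 371], [46, -73, 370], [64, -75, 370]]
131 [[-4, -67, 368], [5, -73, 372], [18, -73, 371], [25, -75, 371], [30, -76, 372], [46, -73, 367], [64, -75, 366]]
138 [[-5, -72, 366], [5, -75, 367], [18, -74, 365], [25, -75, 365], [31, -74, 363], [46, -75, 362], [65, -72, 358]]
145 [[-5, -72, 363], [5, -75, 364], [18, -74, 361], [26, -74, 361], [31, -75, 361], [47, -69, 353], [65, -73, 355]]
152 [[-5, -75, 361], [5, -72, 358], [18, -71, 356], [26, -72, 355], [31, -75, 357], [47, -71, 352], [66, -69, 348]]
159 [[-5, -74, 357], [5, -73, 355], [18, -73, 354], [27, -66, 347], [32, -67, 347], [48, -65, 344], [66, -68, 344]]
166 [[-4, -67, 348], [6, -67, 347], [19, -67, 345], [27, -67, 345], [32, -65, 342], [47, -70, 345], [65, -71, 343]]
173 [[-5, -68, 345], [6, -66, 343], [19, -67, 342], [27, -67, 341], [32, -66, 339], [48, -63, 335], [67, -66, 335]]
180 [[-5, -68, 339], [6, -68, 337], [19, -66, 334], [27, -66, 333], [32, -68, 334], [47, -72, 336], [139, 305, 5]]
187 [[-4, -66, 333], [6, -66, 333], [19, -70, 334], [27, -67, 331], [40, -19, 288], [113, 303, 4], [139, 304, 1]]
194 [[40, 309, 3], [55, 312, -1], [26, -21, 288], [34, -22, 288], [39, -23, 288], [112, 301, 1], [137, 294, 4]]
201 [[40, 305, 2], [54, 302, 3], [25, -22, 286], [34, -21, 283], [39, -21, 283], [111, 294, 3], [137, 292, 1]]
208 [[39, 300, 2], [54, 299, 1], [26, -20, 280], [34, -18, 277], [40, -20, 279], [111, 294, -2], [137, 292, -4]]
215 [[38, 294, 2], [53, 292, 2], [27, -11, 268], [82, 292, -2], [88, 289, 1], [110, 287, 0], [136, 286, -3]]
222 [[37, 286, 0], [52, 285, -1], [70, 284, -3], [79, 272, 7], [86, 275, 3], [108, 275, 0], [134, 274, -2]]
```

The depth shows the fingertip at (31, -20, ~273) mm. That matches the reported x and y, but it is about 47 mm higher than the reported TCP implies (225), and both cameras agree. That also explains the missed grip. I'll go by the cameras and descend in checked steps.

servo_tool([
  [0.13,0.002,0,0.03,0,0,0],
  [0.13,0.002,0,0.06,0,0,0],
  [0.13,0.002,0,0.08,0,0,0],
  [0.13,0.002,0,0.09,0,0,0],
  [0.13,0.002,0,0.1,0,0,0],
  [0.13,0.002,0,0.1,0,0,0],
])

```text
clock: 7.4
position: [0.4946, 0.0376, 0.1479]
eef_rot: [2.243, -2.199, -0.001]
force: [-0.8, -0.2, 0.4]
width: 0.04
```

```bash
python3 go.py; python3 - <<'E'
from m import *
p=capture("side");H=toh(cloud(p))*1000
t=toh(read_state()["position"])*1000
m=(p["depth"]>0)&(abs(H[...,0]-30)<25)&(H[...,1]>-30)&(H[...,1]<8)&(H[...,2]>140)&(H[...,2]<260)
P=H[m]; 
for z in range(140,260,6):
    Q=P[abs(P[:,2]-z-3)<3]
    if len(Q): print(z,len(Q),Q.min(0).round(),Q.max(0).round())
q=px(p,tow([.03,0,.17])).astype(int);s=50
save(p,"dn.png",(q[0]-s,q[1]-s,q[0]+s,q[1]+s),5)
E
```

```text
t 7.4 tcp [0.4946 0.0376 0.1479] own [ 30.9  19.  147.9] w 0.04 F [-0.7506 -0.1946  0.3633] q [ 0.6424  0.4245 -0.9374  1.9779  0.4212  0.9467 -2.0571]
140 13 [ 11. -16. 140.] [ 18.   4. 145.]
146 1 [ 55. -24. 147.] [ 55. -24. 147.]
152 3 [  6. -23. 157.] [  8. -14. 158.]
158 5 [  6. -16. 159.] [  9.  -5. 162.]
164 2 [  7.  -8. 166.] [ 21.  -2. 169.]
170 3 [  6. -16. 171.] [ 35. -12. 176.]
176 5 [ 23. -20. 176.] [ 37. -15. 182.]
182 1 [ 40. -20. 182.] [ 40. -20. 182.]
248 29 [  5. -24. 248.] [ 46.   7. 254.]
254 43 [  5. -27. 254.] [ 50.  -1. 259.]
```

View pics/dn.png

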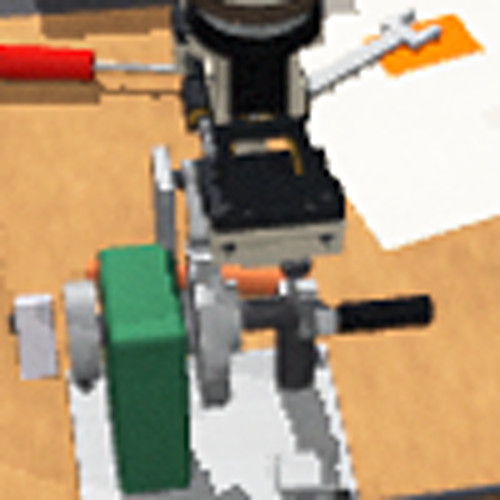

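Gripper body at (275,235) is over the pin and the tips are now near z≈173, which confirms the offset of about 47 mm. I'll go down 17 mm more and grip.

servo_tool([
  [0.13,0.001,0,0.009,0,0,0],
  [0.13,0.001,0,0.017,0,0,0],
  [0.13,0.001,0,0.017,0,0,0],
  [1,0.001,0,0.017,0,0,0],
  [1,0.001,0,0.017,0,0,0],
  [1,0.001,0,0.017,0,0,0],
  [1,0.001,0,0.017,0,0,0],
  [1,0.001,0,0.017,0,0,0],
], newtons=8)

```text
clock: 8.45
position: [0.4948, 0.0378, 0.1314]
eef_rot: [-2.243, 2.197, 0.001]
force: [-0.8, 4.5, 1.7]
width: 0.0095
```

```bash
cat > arc.py <<'E'
import subprocess,math
a=[]
Z=47
for th in (0,0.3,0.6,0.9,1.2,1.5,1.8,2.0,2.2,2.4):
    b=0.334-th
    a+=[29,54-38*math.cos(b),186-38*math.sin(b)-Z]
print(subprocess.run(["python3","go.py"]+[str(v) for v in a],capture_output=True,text=True).stdout)
E
python3 arc.py
```

```text
t 8.45 tcp [0.4948 0.0378 0.1314] own [ 31.2  19.2 131.4] w 0.0095 F [-0.7544  4.4541  1.7005] q [ 0.6245  0.4486 -0.919   1.9919  0.4483  0.9155 -2.0784]
[ 29.      18.0999 126.5427] [0.0011 0.0022 0.0019] [-0.0006  0.0013  0.0007]
[ 29.      16.022  137.7082] [ 0.0032  0.0022 -0.0093] [-0.0006  0.0013  0.0007]
[ 29.      17.3365 148.9892] [ 0.0018  0.0022 -0.0206] [-0.0006  0.0013  0.0007]
[ 29.      21.926  159.3779] [-0.0028  0.0022 -0.031 ] [-0.0006  0.0013  0.0007]
[ 29.      29.3806 167.9463] [-0.0102  0.0022 -0.0395] [-0.0006  0.0013  0.0007]
[ 29.      39.0344 173.9289] [-0.0199  0.0022 -0.0455] [-0.0006  0.0013  0.0007]
[ 29.      50.025  176.7915] [-0.0309  0.0022 -0.0483] [-0.0006  0.0013  0.0007]
[ 29.      57.6123 176.8279] [-0.0385  0.0021 -0.0484] [-0.0006  0.0013  0.0007]
[ 29.      65.0555 175.3562] [-0.0459  0.0021 -0.0469] [-0.0006  0.0013  0.0007]
[ 29.      72.058  172.4351] [-0.0529  0.0021 -0.0439] [-0.0006  0.0013  0.0007]
```

Width 9.5 mm, so the pin is held. I'll lift along the arc in two parts.

servo_tool([
  [1,0.001,0,-0.005,0,0,0],
  [1,0.0015,0,-0.011,0,0,0],
  [1,0.001,0,-0.017,0,0,0],
  [1,0,0,-0.0225,0,0,0],
  [1,-0.002,0,-0.028,0,0,0],
  [1,-0.0045,0,-0.033,0,0,0],
  [1,-0.008,0,-0.0375,0,0,0],
  [1,-0.012,0,-0.0414,0,0,0],
])

```text
clock: 9.45
position: [0.4938, 0.0497, 0.1721]
eef_rot: [-2.244, 2.198, 0.003]
force: [2.6, 6.9, -10.2]
width: 0.0096
```

```bash
python3 arc.py; python3 - <<'E'
from m import *
p=capture("side");H=toh(cloud(p))*1000
for x in spotter.masks_of(p,"pawl")[:2]:
    P=H[x["mask"]&(p["depth"]>0)];print(x["confidence"],len(P),P.min(0),P.max(0))
E
```

```text
t 9.45 tcp [0.4938 0.0497 0.1721] own [ 30.4  31.1 172.1] w 0.0096 F [  2.6184   6.9385 -10.185 ] q [ 0.6482  0.3917 -0.966   1.9549  0.3825  0.9911 -2.0476]
[ 29.      18.0999 126.5427] [0.013  0.0014 0.0425] [0.0007 0.0017 0.0007]
[ 29.      16.022  137.7082] [0.0151 0.0014 0.0314] [0.0007 0.0017 0.0007]
[ 29.      17.3365 148.9892] [0.0138 0.0014 0.0201] [0.0007 0.0017 0.0007]
[ 29.      21.926  159.3779] [0.0092 0.0014 0.0097] [0.0007 0.0017 0.0007]
[ 29.      29.3806 167.9463] [0.0017 0.0014 0.0012] [0.0007 0.0017 0.0007]
[ 29.      39.0344 173.9289] [-0.008   0.0014 -0.0048] [0.0007 0.0017 0.0007]
[ 29.      50.025  176.7915] [-0.019   0.0014 -0.0076] [0.0007 0.0017 0.0007]
[ 29.      57.6123 176.8279] [-0.0266  0.0014 -0.0077] [0.0007 0.0017 0.0007]
[ 29.      65.0555 175.3562] [-0.034   0.0014 -0.0062] [0.0007 0.0017 0.0007]
[ 29.      72.058  172.4351] [-0.041   0.0014 -0.0033] [0.0007 0.0017 0.0007]

0.71 771 [-112.5413  -74.5471   -3.8581] [117.0023 165.6609 186.4687]
```

The force points inward along the radius, so my arc runs a little wide. I'll continue over the top about 1.5 mm tighter.

servo_tool([
  [1,-0.005,0,-0.001,0,0,0],
  [1,-0.0105,0,-0.0042,0,0,0],
  [1,-0.016,0,-0.0058,0,0,0],
  [1,-0.021,0,-0.0066,0,0,0],
  [1,-0.028,0,-0.0067,0,0,0],
  [1,-0.035,0,-0.0053,0,0,0],
  [1,-0.042,0,-0.0025,0,0,0],
  [1,-0.042,0,-0.0025,0,0,0],
])

```text
clock: 10.55
position: [0.4939, 0.0919, 0.1749]
eef_rot: [-2.244, 2.197, 0.001]
force: [1.6, 0.9, -0.9]
width: 0.0097
```

```bash
python3 arc.py|(head -1;tail -3)
```

```text
t 10.55 tcp [0.4939 0.0919 0.1749] own [ 31.4  73.3 174.9] w 0.0097 F [ 1.6115  0.8955 -0.9076] q [ 0.5623  0.4007 -0.9695  1.9398  0.3906  1.0015 -2.1357]
```

The pawl is well past upright and the forces are small. I'll release and lift clear.

servo_tool([
  [0.5,-0.002,0,0,0,0,0],
  [0.13,-0.004,0,0,0,0,0],
  [0.13,-0.005,0,0,0,0,0],
  [0.13,-0.005,0,0,0,0,0],
  [0.13,-0.005,0,-0.03,0,0,0],
  [0.13,-0.005,0,-0.06,0,0,0],
  [0.13,-0.005,0,-0.09,0,0,0],
])

```text
clock: 11.42
position: [0.4933, 0.0955, 0.2659]
eef_rot: [2.243, -2.199, -0.0]
force: [-0.0, 0.3, -0.3]
width: 0.04
```

```bash
python3 - <<'E'
from m import *
p=capture("side")
H=toh(cloud(p))*1000
q=px(p,tow([.03,0,.18])).astype(int);s=50
save(p,"rel.png",(q[0]-s,q[1]-s,q[0]+s,q[1]+s),6)
print(((px(p,tow([.029,.079,.214]))-q+s)*6).round(),((px(p,tow([.029,.018,.1735]))-q+s)*6).round())
m=(p["depth"]>0)&(H[...,0]>12)&(H[...,0]<46)&(H[...,1]>50)&(H[...,1]<100)&(H[...,2]>195)&(H[...,2]<230)
print(m.sum(),np.median(H[m],0) if m.any() else "")
E
python3 go.py 98 -61 240 98 -61 172
```

```text
[278. 144.] [296. 286.]
37 [ 28.3273  77.4789 217.2943]
t 11.475 tcp [0.4955 0.0965 0.2697] own [ 33.1  77.9 269.7] w 0.0397 F [1.7027 1.1032 2.5415] q [ 0.6418  0.2835 -1.0441  1.8285  0.2669  1.1754 -2.0386]
[ 98. -61. 240.] [ 0.1389 -0.0647  0.027 ] [-0.0053  0.0002  0.0003]
[ 98. -61. 172.] [ 0.1389 -0.0644  0.095 ] [-0.0053  0.0002  0.0003]
```

View pics/rel.png

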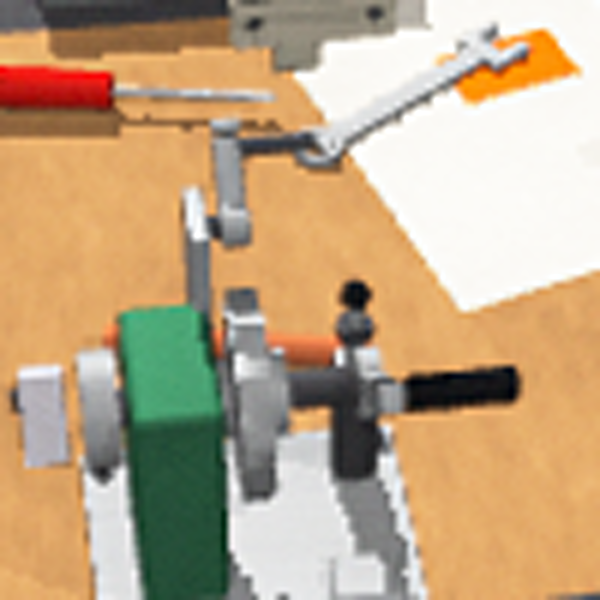

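The pawl is thrown back: the pin shows at (277,144), exactly the predicted end-stop position. The crank has not moved. Now over the handle.

servo_tool([
  [0.13,0.04,-0.02,0,0,0,0],
  [-0.1,0.08,-0.04,0,0,0,0],
  [-0.1,0.12,-0.056,0,0,0,0],
  [-0.1,0.139,-0.0645,0,0,0,0],
  [-0.1,0.139,-0.0645,0.04,0,0,0],
  [-0.1,0.139,-0.0645,0.07,0,0,0],
  [-0.1,0.139,-0.0645,0.07,0,0,0],
  [-0.1,0.139,-0.0645,0.07,0,0,0],
])

```text
clock: 12.48
position: [0.5614, -0.0411, 0.1962]
eef_rot: [-2.244, 2.197, -0.001]
force: [-0.4, 0.1, 0.8]
width: 0.0506
```

```bash
python3 go.py 98 -61 125; python3 - <<'E'
from m import *
p=capture("top");H=toh(cloud(p))*1000;im=p["pixels"].astype(int)
for n in("side",):
    p=capture(n);H=toh(cloud(p))*1000;im=p["pixels"].astype(int)
    m=(p["depth"]>0)&(H[...,0]>72)&(H[...,0]<118)&(H[...,1]>-90)&(H[...,1]<-40)&(H[...,2]>155)&(H[...,2]<190)
    print(n,m.sum(),np.percentile(H[m],[2,50,98],0).round(1) if m.sum()>5 else "")
    m=(p["depth"]>0)&(H[...,0]>70)&(H[...,0]<130)&(H[...,1]>-125)&(H[...,1]<-90)&(H[...,2]>190)&(H[...,2]<300)
    P=H[m]
    for z in range(190,300,10):
        Q=P[abs(P[:,2]-z-5)<5]
        if len(Q): print(z,len(Q),Q.min(0).round(),Q.max(0).round())
E
```

```text
t 12.475 tcp [ 0.5614 -0.0411  0.1962] own [ 96.2 -61.  196.2] w 0.0506 F [-0.359   0.0869  0.757 ] q [ 0.7292  0.4767 -0.9148  1.7781  0.4211  1.095  -1.8794]
[ 98. -61. 125.] [-0.     -0.0017  0.0682] [-0.0014  0.0004  0.001 ]
side 97 [[ 72.9 -71.4 167. ]
 [ 93.7 -66.4 177.3]
 [116.1 -55.7 184. ]]
220 6 [  86. -105.  224.] [105. -97. 229.]
230 12 [  87. -108.  230.] [ 106. -102.  236.]
```

servo_tool([
  [-0.1,0,-0.001,0.03,0,0,0],
  [-0.1,0,-0.001,0.055,0,0,0],
  [-0.1,0,-0.001,0.067,0,0,0],
  [-0.1,0,-0.001,0.067,0,0,0],
  [0.52,0,-0.001,0.067,0,0,0],
  [0.52,0,-0.001,0.067,0,0,0],
  [0.52,0,-0.001,0.067,0,0,0],
  [0.52,0,-0.001,0.067,0,0,0],
], newtons=5)

```text
clock: 13.58
position: [0.5619, -0.0422, 0.1283]
eef_rot: [-2.243, 2.199, -0.001]
force: [0.3, -0.4, -0.8]
width: 0.0227
```

```bash
cat > crank.py <<'E'
import subprocess,math,sys
a=[];Z=47
for phi in map(float,sys.argv[1:]):
    a+=[97,80*math.sin(phi),120+80*math.cos(phi)-Z]
print(subprocess.run(["python3","go.py"]+[str(v) for v in a],capture_output=True,text=True).stdout)
E
python3 crank.py -.867 -.7 -.5 -.3 -.1 .1 .3 .5
```

```text
t 13.575 tcp [ 0.5619 -0.0422  0.1283] own [ 96.7 -62.2 128.3] w 0.0227 F [ 0.3138 -0.3553 -0.8027] q [ 0.6805  0.5587 -0.8564  1.835   0.5034  0.9802 -1.9423]
[ 97.     -60.9913 124.7693] [-0.0012 -0.0003  0.0005] [-0.0004 -0.0002 -0.0004]
[ 97.     -51.5374 134.1874] [-0.0106 -0.0003 -0.0089] [-0.0004 -0.0002 -0.0004]
[ 97.     -38.354  143.2066] [-0.0238 -0.0003 -0.0179] [-0.0004 -0.0002 -0.0004]
[ 97.     -23.6416 149.4269] [-0.0385 -0.0003 -0.0241] [-0.0004 -0.0002 -0.0004]
[ 97.      -7.9867 152.6003] [-0.0542 -0.0003 -0.0273] [-0.0004 -0.0002 -0.0004]
[ 97.       7.9867 152.6003] [-0.0701 -0.0003 -0.0273] [-0.0004 -0.0002 -0.0004]
[ 97.      23.6416 149.4269] [-0.0858 -0.0003 -0.0242] [-0.0004 -0.0002 -0.0004]
[ 97.      38.354  143.2066] [-0.1005 -0.0003 -0.0179] [-0.0004 -0.0002 -0.0004]
```

servo_tool([
  [0.52,-0.006,0,-0.0045,0,0,0],
  [0.52,-0.0106,0,-0.009,0,0,0],
  [0.52,-0.017,0,-0.0138,0,0,0],
  [0.52,-0.0238,0,-0.018,0,0,0],
  [0.52,-0.031,0,-0.0215,0,0,0],
  [0.52,-0.0385,0,-0.0241,0,0,0],
  [0.52,-0.046,0,-0.0262,0,0,0],
  [0.52,-0.0542,0,-0.0273,0,0,0],
  [0.52,-0.062,0,-0.0277,0,0,0],
  [0.52,-0.07,0,-0.0273,0,0,0],
  [0.52,-0.078,0,-0.0262,0,0,0],
  [0.52,-0.0858,0,-0.0242,0,0,0],
  [0.52,-0.0858,0,-0.0242,0,0,0],
])

```text
clock: 15.2
position: [0.5601, 0.0453, 0.1522]
eef_rot: [-2.244, 2.197, 0.001]
force: [0.4, -0.6, -0.4]
width: 0.0221
```

```bash
python3 crank.py .3 .4 .5 .6 .65 .7 .75 .8 .85 .9 .95; python3 - <<'E'
from m import *
p=capture("side");H=toh(cloud(p))*1000
q=px(p,tow([.05,0,.18])).astype(int);s=50
save(p,"cr.png",(q[0]-s,q[1]-s,q[0]+s,q[1]+s),6)
for n in("pawl","stop_post"):
  for x in spotter.masks_of(p,n)[:1]:
    P=H[x["mask"]&(p["depth"]>0)];print(n,x["confidence"],len(P),np.percentile(P,[3,50,97],0).round())
E
```

```text
t 15.2 tcp [0.5601 0.0453 0.1522] own [ 96.6  25.4 152.2] w 0.0221 F [ 0.4464 -0.6475 -0.4364] q [ 0.5508  0.5297 -0.8871  1.82    0.476   1.0204 -2.0756]
[ 97.      23.6416 149.4269] [ 0.0018 -0.0004 -0.0002] [-0.0004  0.0014  0.0015]
[ 97.      31.1535 146.6849] [-0.0057 -0.0004  0.0025] [-0.0004  0.0014  0.0015]
[ 97.      38.354  143.2066] [-0.0129 -0.0004  0.006 ] [-0.0004  0.0014  0.0015]
[ 97.      45.1714 139.0268] [-0.0197 -0.0004  0.0102] [-0.0004  0.0014  0.0015]
[ 97.      48.4149 136.6867] [-0.023  -0.0004  0.0126] [-0.0004  0.0014  0.0015]
[ 97.      51.5374 134.1874] [-0.0261 -0.0004  0.0151] [-0.0004  0.0014  0.0015]
[ 97.      54.5311 131.5351] [-0.0291 -0.0004  0.0177] [-0.0004  0.0014  0.0015]
[ 97.      57.3885 128.7365] [-0.0319 -0.0004  0.0205] [-0.0004  0.0014  0.0015]
[ 97.      60.1024 125.7987] [-0.0346 -0.0004  0.0235] [-0.0004  0.0014  0.0015]
[ 97.      62.6662 122.7288] [-0.0372 -0.0004  0.0265] [-0.0004  0.0014  0.0015]
[ 97.      65.0732 119.5346] [-0.0396 -0.0004  0.0297] [-0.0004  0.0014  0.0015]

pawl 0.56 126 [[ -5.  45. 181.]
 [  3.  73. 211.]
 [ 37.  87. 223.]]
stop_post 0.51 720 [[-110.  -44.  102.]
 [  -1.  -12.  140.]
 [  65.   22.  200.]]
```

View pics/cr.png

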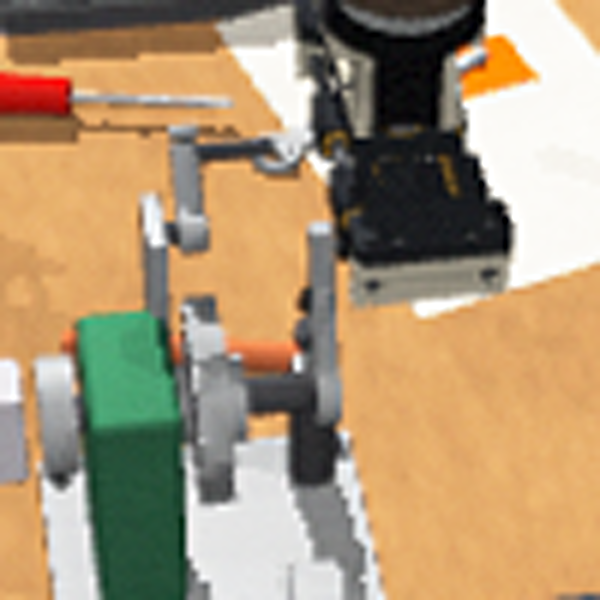

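The crank arm (320,300) follows and the pawl stays back. I'll continue to just short of the stop, then use small steps.

servo_tool([
  [0.52,-0.006,0,0.0025,0,0,0],
  [0.52,-0.013,0,0.006,0,0,0],
  [0.52,-0.0197,0,0.0102,0,0,0],
  [0.52,-0.023,0,0.0126,0,0,0],
  [0.52,-0.0245,0,0.0138,0,0,0],
  [0.52,-0.0261,0,0.0151,0,0,0],
])

```text
clock: 16.1
position: [0.5596, 0.0697, 0.137]
eef_rot: [2.243, -2.199, 0.0]
force: [1.4, -2.9, 0.2]
width: 0.0221
```

servo_tool([
  [0.52,-0.0007,0,0.0006,0,0,0],
  [0.52,-0.0014,0,0.0012,0,0,0],
])

```text
clock: 16.35
position: [0.5595, 0.071, 0.1359]
eef_rot: [2.243, -2.2, 0.0]
force: [1.5, -2.4, 0.3]
width: 0.0219
```

servo_tool([
  [0.52,-0.0007,0,0.0006,0,0,0],
  [0.52,-0.0014,0,0.0013,0,0,0],
])

```text
clock: 16.6
position: [0.5595, 0.0725, 0.1346]
eef_rot: [-2.243, 2.199, -0.0]
force: [0.7, -2.7, -0.2]
width: 0.0221
```

servo_tool([
  [0.52,-0.0007,0,0.0006,0,0,0],
  [0.52,-0.0014,0,0.0013,0,0,0],
  [0.52,-0.0021,0,0.002,0,0,0],
])

```text
clock: 16.98
position: [0.5595, 0.0747, 0.1326]
eef_rot: [-2.243, 2.199, -0.0]
force: [0.8, -2.3, 0.1]
width: 0.0218
```

servo_tool([
  [0.52,-0.0007,0,0.0007,0,0,0],
  [0.52,-0.0014,0,0.0014,0,0,0],
  [0.52,-0.0021,0,0.0021,0,0,0],
])

```text
clock: 17.35
position: [0.5594, 0.0768, 0.1305]
eef_rot: [-2.243, 2.199, -0.0]
force: [0.7, -1.8, 0.1]
width: 0.022
```

servo_tool([
  [0.52,-0.0007,0,0.0007,0,0,0],
  [0.52,-0.0014,0,0.0015,0,0,0],
])

```text
clock: 17.6
position: [0.5594, 0.0782, 0.129]
eef_rot: [-2.243, 2.199, -0.0]
force: [1.0, -2.5, 0.7]
width: 0.0221
```

servo_tool([
  [0.52,-0.0006,0,0.0007,0,0,0],
  [0.52,-0.0012,0,0.0014,0,0,0],
])

```text
clock: 17.85
position: [0.5594, 0.0794, 0.1276]
eef_rot: [-2.243, 2.199, -0.0]
force: [2.3, -2.6, 1.1]
width: 0.0221
```

servo_tool([
  [0.52,-0.0006,0,0.0007,0,0,0],
  [0.52,-0.0012,0,0.0014,0,0,0],
])

```text
clock: 18.1
position: [0.5594, 0.0806, 0.1262]
eef_rot: [-2.243, 2.199, -0.0]
force: [2.3, -4.0, -0.3]
width: 0.0219
```

```bash
python3 crank.py .8 .85 .9 .95 1.0; python3 - <<'E'
from m import *
p=capture("side")
q=px(p,tow([.06,.02,.16])).astype(int);s=35
save(p,"st.png",(q[0]-s,q[1]-s,q[0]+s,q[1]+s),8)
E
```

```text
t 18.1 tcp [0.5594 0.0806 0.1262] own [ 96.6  60.7 126.2] w 0.0219 F [ 2.2687 -4.0011 -0.348 ] q [ 0.4647  0.5677 -0.8623  1.8319  0.5134  0.9815 -2.1671]
[ 97.      57.3885 128.7365] [ 0.0033 -0.0004 -0.0055] [-0.0001 -0.     -0.0001]
[ 97.      60.1024 125.7987] [ 0.0006 -0.0004 -0.0026] [-0.0001 -0.     -0.0001]
[ 97.      62.6662 122.7288] [-0.002  -0.0004  0.0005] [-0.0001 -0.     -0.0001]
[ 97.      65.0732 119.5346] [-0.0044 -0.0004  0.0037] [-0.0001 -0.     -0.0001]
[ 97.      67.3177 116.2242] [-0.0066 -0.0004  0.007 ] [-0.0001 -0.     -0.0001]
```

View pics/st.png

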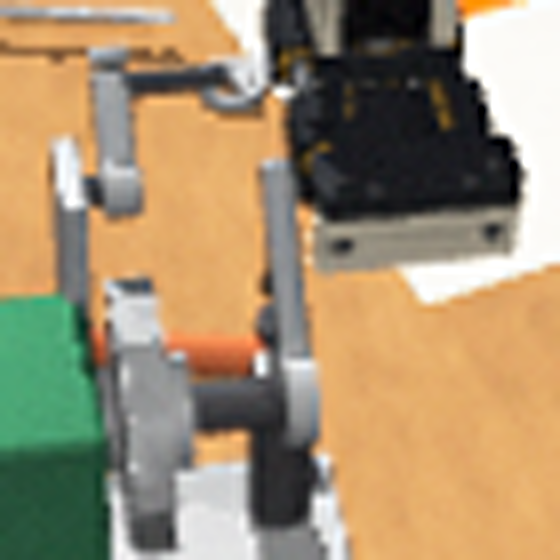

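The arm lies right over the ball at (268,290), close to contact. Small steps now, watching Fy.

servo_tool([
  [0.52,-0.0006,0,0.0006,0,0,0],
  [0.52,-0.0006,0,0.0006,0,0,0],
])

```text
clock: 18.4
position: [0.5592, 0.0812, 0.1255]
eef_rot: [2.243, -2.199, -0.0]
force: [1.7, -2.1, -0.9]
width: 0.022
```

servo_tool([
  [0.52,-0.0006,0,0.0006,0,0,0],
  [0.52,-0.0006,0,0.0006,0,0,0],
])

```text
clock: 18.65
position: [0.5592, 0.0818, 0.1249]
eef_rot: [2.243, -2.199, -0.0]
force: [0.9, -3.0, 0.2]
width: 0.022
```

servo_tool([
  [0.52,-0.0006,0,0.0006,0,0,0],
  [0.52,-0.0006,0,0.0006,0,0,0],
])

```text
clock: 18.9
position: [0.5592, 0.0823, 0.1244]
eef_rot: [2.243, -2.199, -0.0]
force: [2.2, -2.9, -0.6]
width: 0.0221
```

servo_tool([
  [0.52,-0.0005,0,0.0006,0,0,0],
  [0.52,-0.001,0,0.0012,0,0,0],
  [0.52,-0.001,0,0.0012,0,0,0],
])

```text
clock: 19.27
position: [0.5592, 0.0829, 0.1231]
eef_rot: [2.243, -2.199, 0.0]
force: [1.5, -4.6, -0.1]
width: 0.022
```

servo_tool([
  [0.52,-0.0005,0,0.0006,0,0,0],
  [0.52,-0.001,0,0.0012,0,0,0],
  [0.52,-0.001,0,0.0012,0,0,0],
])

```text
clock: 19.65
position: [0.5592, 0.0831, 0.1218]
eef_rot: [2.241, -2.199, 0.001]
force: [1.2, -5.5, -1.1]
width: 0.0222
```

servo_tool([
  [0.52,-0.0005,0,0.0007,0,0,0],
  [0.52,-0.0005,0,0.0007,0,0,0],
])

```text
clock: 19.9
position: [0.5592, 0.0831, 0.1211]
eef_rot: [2.241, -2.199, 0.002]
force: [1.3, -6.5, 0.2]
width: 0.0218
```

Contact: y stalls at 0.0831 while the force rises. I'll press on a little to seat it.

servo_tool([
  [0.52,-0.0007,0,0,0,0,0],
  [0.52,-0.0015,0,0,0,0,0],
  [0.52,-0.0015,0,0,0,0,0],
])

```text
clock: 20.27
position: [0.5592, 0.0832, 0.1209]
eef_rot: [2.238, -2.199, 0.003]
force: [1.3, -9.9, 0.7]
width: 0.0224
```

servo_tool([
  [0.52,-0.0007,0,0,0,0,0],
  [0.52,-0.0015,0,0,0,0,0],
  [0.52,-0.0015,0,0,0,0,0],
])

```text
clock: 20.65
position: [0.5592, 0.0844, 0.1209]
eef_rot: [2.238, -2.199, 0.004]
force: [2.0, -10.8, 0.4]
width: 0.0247
```

The fingers yield at the 5 N grip (width growing), so I'll stiffen the grip to hold the push.

servo_tool([
  [0.52,0,0,0,0,0,0],
  [0.52,0,0,0,0,0,0],
  [0.52,0,0,0,0,0,0],
], newtons=15)

```text
clock: 21.02
position: [0.5592, 0.0833, 0.1207]
eef_rot: [2.236, -2.2, 0.005]
force: [0.7, -12.1, 0.4]
width: 0.022
```

servo_tool([
  [0.52,-0.0007,0,0,0,0,0],
  [0.52,-0.0015,0,0,0,0,0],
  [0.52,-0.0015,0,0,0,0,0],
  [0.52,-0.0015,0,0,0,0,0],
])

```text
clock: 21.52
position: [0.5592, 0.0834, 0.1206]
eef_rot: [2.234, -2.2, 0.006]
force: [1.4, -14.4, 0.8]
width: 0.0217
```

Seated at 14.4 N without moving. I'll relax the push, open, and lift straight up.

servo_tool([
  [0.52,0.002,0,0,0,0,0],
  [0.52,0.004,0,0,0,0,0],
  [0.52,0.0045,0,0,0,0,0],
  [0.2,0.0045,0,0,0,0,0],
  [-0.1,0.0045,0,0,0,0,0],
  [-0.1,0.0045,0,0,0,0,0],
  [-0.1,0.0045,0,0,0,0,0],
])

```text
clock: 22.4
position: [0.5591, 0.0855, 0.1213]
eef_rot: [-2.244, 2.198, 0.001]
force: [0.4, 0.8, 0.6]
width: 0.0501
```

servo_tool([
  [-0.1,0,0,-0.03,0,0,0],
  [-0.1,0,0,-0.06,0,0,0],
  [-0.1,0,0,-0.1,0,0,0],
  [-0.1,0,0,-0.14,0,0,0],
  [-0.1,0,0,-0.16,0,0,0],
  [-0.1,0,0,-0.16,0,0,0],
  [-0.1,0,0,-0.16,0,0,0],
  [-0.1,0,0,-0.16,0,0,0],
])

```text
clock: 23.4
position: [0.5584, 0.0845, 0.2797]
eef_rot: [2.242, -2.198, -0.003]
force: [-0.6, 0.1, -0.2]
width: 0.0504
```

```bash
python3 go.py; python3 - <<'E'
from m import *
p=capture("side");H=toh(cloud(p))*1000;im=p["pixels"].astype(int)
q=px(p,tow([.06,.02,.16])).astype(int);s=40
save(p,"end.png",(q[0]-s,q[1]-s,q[0]+s,q[1]+s),8)
m=(p["depth"]>0)&(H[...,0]>72)&(H[...,0]<118)&(H[...,1]>30)&(H[...,1]<90)&(H[...,2]>140)&(H[...,2]<210)
P=H[m];print("handle",len(P),np.percentile(P,[2,50,98],0).round(1))
m=(p["depth"]>0)&(H[...,0]>12)&(H[...,0]<46)&(H[...,1]>50)&(H[...,1]<100)&(H[...,2]>195)&(H[...,2]<230)
print("pin",m.sum(),np.median(H[m],0))
E
```

```text
t 23.4 tcp [0.5584 0.0845 0.2797] own [ 95.7  64.6 279.7] w 0.0504 F [-0.5704  0.0805 -0.1737] q [ 0.5521  0.4045 -0.9724  1.6722  0.3483  1.2543 -2.045 ]
handle 90 [[ 72.9  46.7 167.7]
 [ 94.1  54.6 179.3]
 [115.7  66.7 183.9]]
pin 37 [ 27.7665  77.5448 217.0124]
```

View pics/end.png

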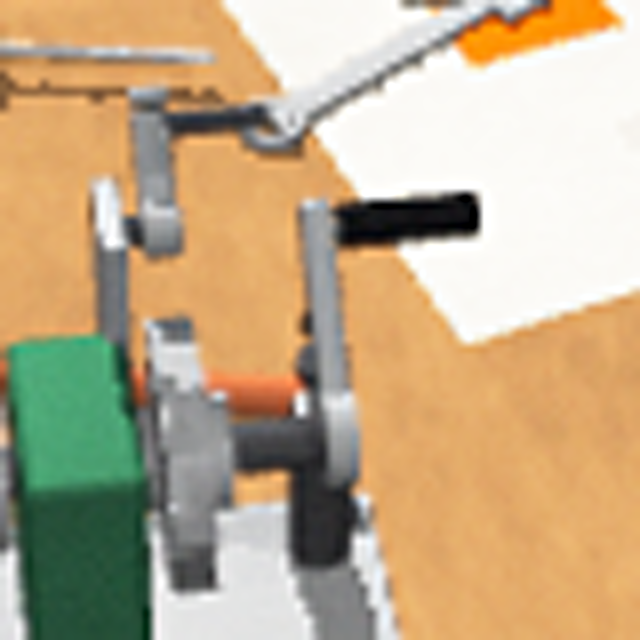

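```bash
python3 -c "
from h import *
print(arm.finish_job())"
```

```text
the job is handed in; nothing more can be done
None
```

The pawl is thrown back on its end stop and the crank arm is resting on the rubber stop. The job was handed in at about 23.4 s, with no verdict reported.

**Pawl:** I gripped the lifting pin (opening about 9.6 mm), carried it over the top and released it past upright. It is still there in the last picture: the pin's visible surface measured (28, 78, 217) mm in the head's frame, against an expected centre of about (29, 79, 214).

**Crank:** I pushed the handle backward with loosely closed fingers until the arm met the ball. The position stalled and the push rose smoothly to 14.4 N, which I estimate at about 12 N on the rubber. I then eased off, opened the fingers and lifted clear, and the force read about zero. The last picture shows the arm by the ball with nothing touching it; the handle is at roughly y 60, z 174 mm, which fits the seated position within measuring error (1–2 mm).

**Disagreements and limits:**
- **TCP height:** both cameras put the gripper about 47 mm higher than the reported TCP height. The first grip closed on air above the pin because of this. I went by the cameras from then on, and the later grips confirmed it.
- **Grip during seating:** at the 5 N grip the fingers gave way slightly (opening 22 to 24.7 mm), so I raised the grip to 15 N for the final press.
- **Contact on the stop:** I cannot tell from the pictures whether the arm moved back by a fraction of a millimetre after release.
- **Loose things:** I did not re-measure them at the end. I saw no contact with any of them.

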